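# Switch on the curing bench at its key pad

## Task

Switch on the curing bench: on the four-key switch pad, gently press the round key all the way down with the fingertips, then the long bar-shaped key; each stays down by itself. Leave the square key and the cross-shaped key up, do not pick up or shift any of the things standing about, and finish with the hand clear of everything.

Things in the scene. Friction and masses are not known exactly. Their poses are not given: they have to be found in the camera images.
- pad: Switch pad fixed to the worktop: square aluminium plate on short feet, 150 x 150 mm, top 16 mm above the table, carrying four black 60 x 60 mm key modules in a 2 x 2 grid (key centres 66 mm apart, at x, y = +-33 mm in the pad's frame; any key may be in any of the four places). Origin: centre of the pad at table height; z up. Fixed; turned up to 0.3 rad either way from the robot's x.
- round_top (a point): Centre of the top face of the round key's white cap (a plain disc, 32 mm across). About 48 mm above the table when the key is up (10 mm proud of its black module, whose faceplate is 38 mm above the table). x and y axes are the pad's; z up.
- module_round: Black housing of the round key, 60 x 60 mm, fixed on the pad. Origin: centre of its underside, 16 mm above the table.
- key_round (a joint): How far the round key is pressed, m: 0 up, 0.007 fully down on its stop. The key slides straight down against about 3 N of friction (light damping), has no spring, and stays where it is left.
- bar_top (a point): Centre of the top face of the bar key's white cap (a long narrow bar, 15 x 44 mm, long side along the pad's y). About 48 mm above the table when the key is up (10 mm proud of its black module, whose faceplate is 38 mm above the table). x and y axes are the pad's; z up.
- module_bar: Black housing of the bar key, 60 x 60 mm, fixed on the pad. Origin: centre of its underside, 16 mm above the table.
- key_bar (a joint): How far the bar key is pressed, m: 0 up, 0.007 fully down on its stop. The key slides straight down against about 3 N of friction (light damping), has no spring, and stays where it is left.
- square_top (a point): Centre of the top face of the square key's white cap (a square block, 29 x 29 mm). About 48 mm above the table when the key is up (10 mm proud of its black module, whose faceplate is 38 mm above the table). x and y axes are the pad's; z up.
- module_square: Black housing of the square key, 60 x 60 mm, fixed on the pad. Origin: centre of its underside, 16 mm above the table.
- key_square (a joint): How far the square key is pressed, m: 0 up, 0.007 fully down on its stop. The key slides straight down against about 3 N of friction (light damping), has no spring, and stays where it is left.
- cross_top (a point): Centre of the top face of the cross key's white cap (a plus-shaped cross, arms 38 mm long and 11 mm wide). About 48 mm above the table when the key is up (10 mm proud of its black module, whose faceplate is 38 mm above the table). x and y axes are the pad's; z up.
- module_cross: Black housing of the cross key, 60 x 60 mm, fixed on the pad. Origin: centre of its underside, 16 mm above the table.
- key_cross (a joint): How far the cross key is pressed, m: 0 up, 0.007 fully down on its stop. The key slides straight down against about 3 N of friction (light damping), has no spring, and stays where it is left.
- dye_bottle: Small round dropper bottle with tall white cap, 26 mm across, 85 mm tall, standing beyond the pad. Loose, not to be moved. Origin: centre of its underside.
- gel_bottle: Small round bottle with black cap, 27 mm across, 69 mm tall, standing beyond the pad. Loose, not to be moved. Origin: centre of its underside.
- glitter_pot: Flat round clear pot, 26 mm across, 13 mm tall, between robot and pad. Loose, not to be moved. Origin: centre of its underside.
- mixing_cup: Shallow mixing cup with two ears, 44 x 71 mm, 21 mm tall, between robot and pad. Loose, not to be moved. Origin: centre of its underside.
- mould: Flat casting mould with round hollows, 72 x 106 mm, 9 mm tall, right of the pad, nearer the robot. Loose, not to be moved. Origin: centre of its underside.
- pointed_tweezers: Dark tweezers, 129 mm long, 10 mm tall, lying right of the pad, farther off. Loose, not to be moved. Origin: centre of its underside.

How it is judged:
On the way, in this order (a step that is already met when the one before it is completed fails the run):
1. the round key is down, the bar key still up (value of joint key_round above 0.005 m and value of joint key_bar below 0.0015 m), for 0.1 s.
2. the bar key is down too (value of joint each of key_round, key_bar above 0.005 m), for 0.1 s.
At the end, for the whole second after the job is handed in: The round and the bar key are at least 5 mm down (of 7), the square and cross keys less than 1.5 mm down, and every loose thing is within 10 mm of where it stood (all of step 2 and value of joint each of key_square, key_cross below 0.0015 m and distance of each of dye_bottle, gel_bottle, glitter_pot, mixing_cup, mould, pointed_tweezers from where it was at the start of the episode below 0.01 m); the robot touches nothing.
It fails at once if the bar key is pushed before the round key is down (value of joint key_bar above 0.002 m and value of joint key_round below 0.005 m).
It fails at once if the square or the cross key is pushed (more than 1.5 mm) (value of joint any of key_square, key_cross above 0.0015 m).
It fails at once if the pad, a module or a key is pressed hard (more than 40 N) (contact force between the arm and pad above 40 N or contact force between the arm and module_round above 40 N or contact force between the arm and module_bar above 40 N or contact force between the arm and module_square above 40 N or contact force between the arm and module_cross above 40 N).
It fails at once if a loose thing is moved or lifted (more than 10 mm) (distance of any of dye_bottle, gel_bottle, glitter_pot, mixing_cup, mould, pointed_tweezers from where it was at the start of the episode above 0.01 m).
It also fails if it takes over 40 s, if anything falls off the work surface, if the arm or the gripper's body presses on something with over 40 N, if the wrist force passes 120 N, or if a joint passes its speed limit or range.

## Robot

A 6-joint arm with a two-finger parallel gripper is mounted at the origin on the work surface; the furniture and walls round the work are solid. World frame = base frame: x ahead of the robot, y to its left, z up, the work surface at z = 0. Lengths are in m, angles in rad, forces in N, time in s.
With the tool pointing down it reaches from about 0.375 to 0.975 m from the base axis. Payload 3.8 kg.
Tool frame: the origin (TCP) lies at the very end of the fingers, on their centre line; the grasp point (between the pads) lies 19 mm behind it; z points along the fingers, y is the line along which they close (so a half turn about z gives the same grasp; the last joint's range is limited). The gripper opens to 85 mm and grips with 20 to 120 N. Pads are 22 mm wide; open, the fingers measure 114 mm over their backs; the gripper's body (76 mm by 85 mm) begins 54 mm behind the grasp point. The pads swing forward as they close: fully open they stand 13 mm farther back than shut.
Start: joints at [-1.23, 0.264, 1.604, -0, 1.274, -0.037], TCP at [0.249, -0.627, 0.231] pointing down, gripper open.
Joint ranges: [-2.63, 2.63], [-0.94, 2.18], [0.31, 2.57], [-1.31, 4.45], [0, 2.66], [-2.55, 2.55]. Speed limits (rad/s): [2.57, 2.57, 3.14, 3.14, 3.14, 3.14].

## Interface

Orientations are given as a rotation vector (axis times angle).
In Python, from workcell import bot gives the robot as it stands. The module is installed in compiled form; this text tells all that it offers.
- The arm moves only by the tool tcp_steps, called after "Request:" as a command line: name --argument value ..., lists and objects as JSON in quotes. Schema: {"type":"object","properties":{"plan":{"type":"array","items":{"type":"array","items":{"type":"array","items":{"type":"number"},"minItems":4,"maxItems":4},"minItems":1,"maxItems":5},"minItems":1,"maxItems":1},"aperture":{"type":"number"},"grip_n":{"type":"number"},"only":{"type":"string"},"quiet":{"type":"boolean"},"lines":{"type":"string"}},"required":["plan"],"additionalProperties":false}. plan is a list that holds a single list of rows (three levels of brackets), with 1 to 5 rows, each of 4 numbers: dx, dy, dz in m, then a turn about the tool's z in rad; each row shifts and turns the commanded pose from where the row before left it, along the tool's axes as they then stand; what a row does not reach is not made up. A row lasts 1/8 s, in which the tool goes at most 0.0625 m and 0.188 rad, less where a joint would pass 70% of its speed; a pose out of reach is approached as far as the arm can. aperture is the opening from 0.0 (shut) to 1.0 (fully open), set as the call begins (left out keeps the last). The fingers move at their own pace and stop on an object; grip_n is the grip in N (left out, the last holds). Time passes only in rows, so rows that do not move let the fingers close. The tool returns the time, the measured TCP pose, the force, the opening and the grip force at its end. only (a regular expression) keeps the lines of the reply that match it, lines (a string "A,B") keeps lines A to B, and quiet returns only ok. Input that does not fit is refused with a message, and nothing moves.
- bot.read_state(): the state, without advancing time (a new reading comes with each control period).
- bot.read_camera(name): name is "scene" or "top" or "wrist"; returns the picture (480x640x3 uint8, red, green, blue); there is no depth.
- bot.camera_info(name): a dict with "intrinsics" (3x3 intrinsics, pixels), "extrinsics" (4x4, takes a point from camera to world coordinates). Camera axes: x right, y down, z forward; pixel columns grow to the right and rows downward; lengths in m; the calibration is good to about 2 mm. The wrist camera is an equidistant fisheye: a pixel r from the principal point sees the ray r / f radians off the axis. A picture is of the moment at which its call begins: read the wrist's pose just before it. camera_info takes no time and is no camera call; for the wrist camera it gives the pose at the moment of the call.
- bot.finish_job(): hands the job in; it is judged then, once.
Trained networks look in the newest picture that a camera, given by its name, has taken for a name from the list of things; names that differ only in an ending like _2 or _b are one class to them, and where a whole thing is asked for, a point or a joint stands for the part that bears it (a point fixed in the world has none). Each returns a list of dicts, best first, with "conf" (0 to 1); they miss things now and then, are a little off and sometimes report something else, mostly with a low value. They report only what shows in the picture. A call takes as long as a camera call.
- bot.search_frame(camera, thing): "box" ([left, top, right, bottom] in pixels, round what is visible of it).
- bot.regions_of(camera, thing): "pixels" (480x640 bool, what is visible of it) and "box" ([left, top, right, bottom] in pixels, round what is visible of it).
- bot.spot_point(camera, thing): "pixel" ([row, column] in pixels: a listed point, or the origin of a listed thing).
The state is a dict: "time": time; "q": joint angles; "joint_vel": joint speeds; "joint_torque": joint torques, N m; "tool_pos": TCP position; "tcp_rot": TCP orientation; "wrist_force": force on the tool from outside, world axes, zero at the start; "torque": the same for the moment, N m; "width": opening from 0.0 (shut) to 1.0 (fully open); "grip_force": force on a finger pad.
Only numpy, scipy, OpenCV 4.12 (cv2) and the standard library are available. Lean on these libraries where they do the work, as an engineer would, in place of code of your own. Each camera call takes 0.05 s, during which the arm holds its last target. There are 200 camera calls.

## Working session

There is one attempt and no reset: what is moved stays moved. The work goes in short steps, Python scripts to look and compute and a tool call to move; the robot and the scene stay as the last step left them, time stands still between calls to the robot, and variables do not carry over. Pictures are saved under pics/ and viewed, at most 10 in all, crops included, and the job is handed in when it is done.

```bash
mkdir -p pics
```

Create h.py:
```python
import numpy as np, cv2
from workcell import bot
from scipy.spatial.transform import Rotation as R
def ray(cam,px,info=None):
    i=info or bot.camera_info(cam);K=np.array(i["intrinsics"]);T=np.array(i["extrinsics"])
    r,c=px
    x=(c-K[0,2])/K[0,0];y=(r-K[1,2])/K[1,1]
    if cam=="wrist":
        t=np.hypot(x,y);s=np.sin(t)/max(t,1e-9);d=np.array([x*s,y*s,np.cos(t)])
    else: d=np.array([x,y,1.])
    d=T[:3,:3]@d
    return T[:3,3],d/np.linalg.norm(d)
def atz(cam,px,z,info=None):
    o,d=ray(cam,px,info);return o+d*(z-o[2])/d[2]
def tri(rs):
    A=0;b=0
    for o,d in rs:
        P=np.eye(3)-np.outer(d,d);A=A+P;b=b+P@o
    return np.linalg.solve(A,b)
```

Run:
```python
from h import *
s=bot.read_state();print(s["time"],s["tool_pos"],s["tcp_rot"],s["wrist_force"],s["width"])
print(R.from_rotvec(s["tcp_rot"]).as_matrix().round(3))
for c in ("scene","top"):
    im=bot.read_camera(c);cv2.imwrite(f"pics/{c}0.png",im[:,:,::-1])
pts={}
for n in ["round_top","bar_top","square_top","cross_top","pad"]:
    rs=[]
    for c in ("scene","top"):
        l=bot.spot_point(c,n)
        for a in l[:2]:print(n,c,np.round(a["pixel"],1),round(a["conf"],2),atz(c,a["pixel"],0 if n=="pad" else .048).round(4))
        if l: rs.append(ray(c,l[0]["pixel"]))
    if len(rs)==2: print("  tri",tri(rs).round(4))
```

```text
0.0 [ 0.24874233 -0.62671777  0.22995612] [-3.08353695e+00 -5.89536386e-01  5.30822601e-04] [-0.3304967  -0.42329161 -0.14004492] 0.9989887991717346
[[ 0.929  0.369 -0.001]
 [ 0.369 -0.929  0.002]
 [ 0.    -0.002 -1.   ]]
round_top scene [226.7 279. ] 0.63 [0.4949 0.0166 0.048 ]
round_top top [257.9 266.3] 0.7 [0.498 0.004 0.048]
  tri [0.493  0.0055 0.0558]
bar_top scene [218.2 301. ] 0.56 [0.5477 0.0121 0.048 ]
bar_top top [216.9 258.2] 0.56 [0.5618 0.0157 0.048 ]
  tri [0.5589 0.019  0.0406]
square_top scene [204.8 282.4] 0.71 [0.548 0.079 0.048]
square_top top [221.9 215.9] 0.55 [0.5555 0.0807 0.048 ]
  tri [0.5538 0.0827 0.0443]
cross_top scene [220.3 256.9] 0.52 [0.4729 0.0647 0.048 ]
cross_top scene [222.3 328.6] 0.31 [ 0.5822 -0.0362  0.048 ]
cross_top top [269.1 225.3] 0.76 [0.4824 0.0661 0.048 ]
cross_top top [246.1 243.1] 0.66 [0.5169 0.0391 0.048 ]
  tri [0.4795 0.0686 0.0436]
pad scene [236.7 283.3] 0.66 [0.5172 0.0372 0.    ]
pad scene [218.3 284.3] 0.62 [0.5597 0.0926 0.    ]
pad top [245.1 246.7] 0.61 [0.5259 0.0391 0.    ]
pad top [230.4 216.6] 0.49 [0.5511 0.0877 0.    ]
  tri [ 0.5238  0.0413 -0.0048]
```

Run:
```python
import cv2
a=cv2.imread("pics/top0.png");cv2.imwrite("pics/topc.png",cv2.resize(a[160:330,150:370],None,fx=3.5,fy=3.5,interpolation=2))
```

```text
(no output)
```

View pics/topc.png

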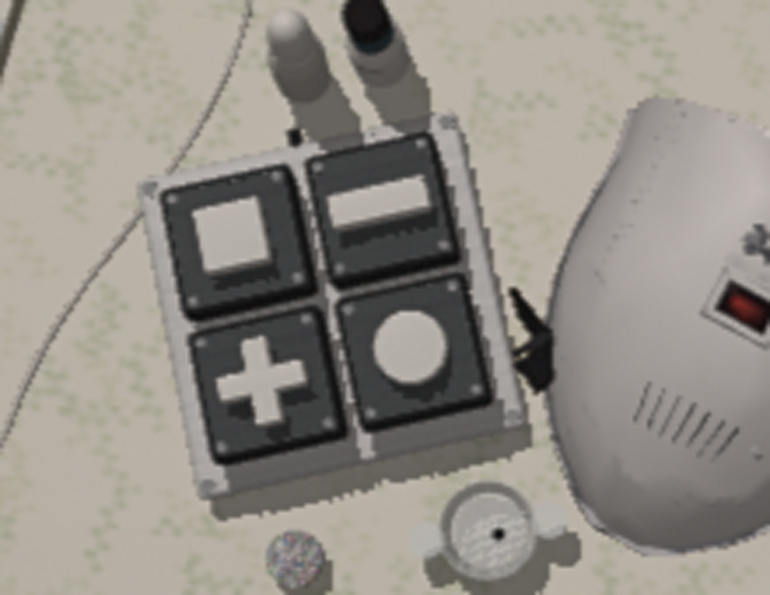

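View pics/scene0.png

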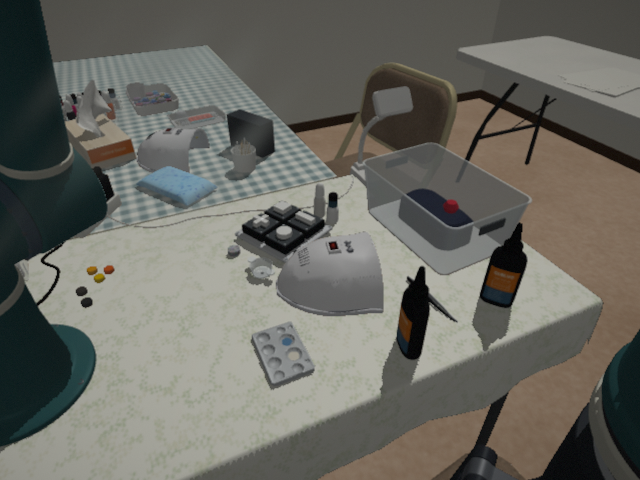

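Top crop: the round key is at about (row 259, col 267) and the bar key at (218, 258). The pad's yaw is about +0.2, and a lamp dome stands right of the pad. Next I refine the key centres and check obstacle heights along the path.

Run:
```python
from h import *
im=cv2.imread("pics/top0.png")
C=[]
for n,(r,c) in dict(round=(259,267),bar=(218,258),square=(227,216),cross=(269,225)).items():
    g=im[r-16:r+17,c-16:c+17].min(2);m=(g>150).astype(np.uint8)
    k,l,st,ce=cv2.connectedComponentsWithStats(m);j=l[16,16]
    p=ce[j][::-1]+[r-16,c-16];w=atz("top",p,.048);C.append(w);print(n,st[j],p.round(1),w.round(4))
for a,b in((0,1),(3,2)):d=C[b]-C[a];print("yaw",np.arctan2(d[1],d[0]),np.linalg.norm(d))
T=np.array(bot.camera_info("scene")["extrinsics"])[:3,3];print("cam",T,np.array(bot.camera_info("top")["extrinsics"])[:3,3])
def height(base,top):
    b=atz("scene",base,0);o,d=ray("scene",top);t=np.linalg.norm(b[:2]-o[:2])/np.linalg.norm(d[:2]);return b.round(3),(o+d*t)[2].round(3)
print(height((355,410),(268,420)),height((304,500),(226,517)),height((310,335),(234,350)))
print("lamp edge scene", [atz("scene",p,0).round(3) for p in ((295,280),(312,383))])
print("lamp top in top view",[atz("top",p,.08).round(3) for p in ((160+340/3.5,150+550/3.5),(160+100/3.5,150+660/3.5),(160+550/3.5,150+650/3.5))])
```

```text
round [  6   6  20  20 303] [258.4 266.5] [0.4971 0.0037 0.048 ]
bar [  2   9  28  13 231] [216.9 257.4] [0.5618 0.0169 0.048 ]
square [  5   6  21  20 310] [226.4 215.4] [0.5486 0.0814 0.048 ]
cross [  3   3  25  25 261] [268.1 223.9] [0.484  0.0683 0.048 ]
yaw 0.2013567524141996 0.06600786906486618
yaw 0.20021649453823964 0.06587883326749036
cam [ 0.09613436 -0.60235193  0.57095802] [ 0.38701682 -0.06290625  0.88692616]
(array([ 0.489, -0.345,  0.   ]), np.float64(0.18)) (array([ 0.697, -0.373,  0.   ]), np.float64(0.166)) (array([ 0.461, -0.196,  0.   ]), np.float64(0.167))
lamp edge scene [array([ 0.409, -0.104,  0.   ]), array([ 0.523, -0.253,  0.   ])]
lamp top in top view [array([ 0.493, -0.058,  0.08 ]), array([ 0.595, -0.108,  0.08 ]), array([ 0.406, -0.097,  0.08 ])]
```

View pics/top0.png

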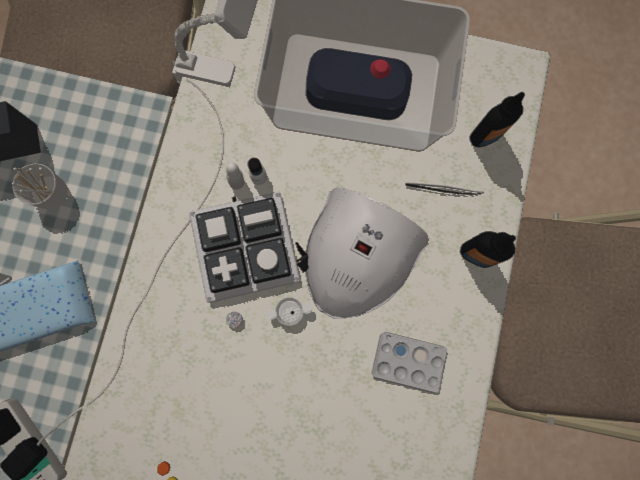

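Path height of 0.23 m clears the bottles and the lamp. I move over to the round key with the fingers shut and the tool turned to the pad's yaw.

Request:
tcp_steps --plan '[[[0.038, -0.041, 0, 0], [0.038, -0.041, 0, 0], [0.038, -0.041, 0, 0], [0.038, -0.041, 0, 0], [0.038, -0.041, 0, 0]]]' --aperture 0.0 --grip_n 20

```text
time: 1.23
tool_pos: [0.3505, -0.3652, 0.2316]
tcp_rot: [3.085, 0.589, 0.001]
wrist_force: [0.8, -0.2, -0.2]
width: 0.003
grip_force: 0.0
```

Request:
tcp_steps --plan '[[[0.038, -0.041, 0, 0], [0.038, -0.041, 0, 0], [0.038, -0.041, 0, 0], [0.038, -0.041, 0, 0], [0.038, -0.041, 0, 0]]]'

```text
time: 1.85
tool_pos: [0.4515, -0.1045, 0.2318]
tcp_rot: [3.085, 0.59, 0.002]
wrist_force: [0.5, -0.4, -0.0]
width: -0.001
grip_force: 0.0
```

Request:
tcp_steps --plan '[[[0.038, -0.041, 0, 0], [0.038, -0.041, 0, 0], [0, 0, 0, 0.177], [0, 0, 0, 0]]]'

```text
time: 2.35
tool_pos: [0.4914, -0.0011, 0.2314]
tcp_rot: [3.125, 0.32, 0.0]
wrist_force: [-0.0, -0.2, -0.3]
width: -0.0
grip_force: 0.0
```

Add to h.py:
```python
def off(p):
    s=bot.read_state();M=R.from_rotvec(s["tcp_rot"]).as_matrix()
    print("t",s["time"],"pos",np.round(s["tool_pos"],4),"tool delta",(M.T@(np.array(p)-s["tool_pos"])).round(4),"yaw",np.arctan2(M[1,0],M[0,0]).round(3),"w",s["width"],"F",np.round(s["wrist_force"],1))
```

Run:
```python
from h import *
off([.4971,.0037,.048])
i=bot.camera_info("wrist");im=bot.read_camera("wrist");cv2.imwrite("pics/w1.png",im[:,:,::-1])
for n in ("round_top","bar_top"):
    for a in bot.spot_point("wrist",n)[:2]:print(n,np.round(a["pixel"],1),round(a["conf"],2),atz("wrist",a["pixel"],.048,i).round(4))
```

```text
t 2.35 pos [ 0.4914 -0.0011  0.2314] tool delta [ 0.0065 -0.0036  0.1834] yaw 0.204 w -0.0003021140439403154 F [-0.  -0.2 -0.3]
round_top [198.  307.7] 0.85 [0.4958 0.0046 0.048 ]
round_top [126.3 310. ] 0.24 [0.5589 0.0154 0.048 ]
```

View pics/w1.png

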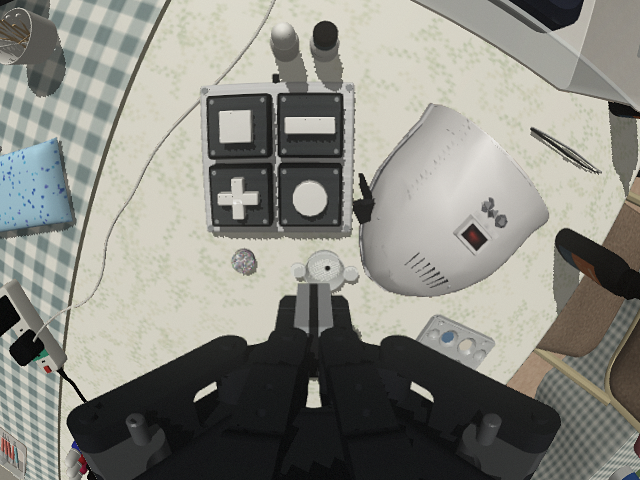

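The wrist view shows the round key at (198, 309), the bar at (125, 310) and the lamp's edge at about column 360. I check how high the lamp stands next to the gripper.

Run:
```python
from h import *
for n,w,t in(("switch",(237,472),(246,362.5)),("nearvent",(262,409),(277,334)),("tip",(104,433),(188,334)),("screw",(205,488),(231,371)),("round",(198,309.5),(258.4,266.5)),("bar",(125,310.5),(216.9,257.4))):
    a,b=ray("wrist",w),ray("top",t);p=tri([a,b]);print(n,p.round(3),"gap",[np.linalg.norm(np.cross(p-o,d)).round(4) for o,d in(a,b)])
```

```text
switch [ 0.504 -0.137  0.097] gap [np.float64(0.0017), np.float64(0.0017)]
nearvent [ 0.463 -0.096  0.074] gap [np.float64(0.0008), np.float64(0.0008)]
tip [ 0.611 -0.102  0.01 ] gap [np.float64(0.0037), np.float64(0.0037)]
screw [ 0.53  -0.153  0.076] gap [np.float64(0.0005), np.float64(0.0005)]
round [0.497 0.003 0.053] gap [np.float64(0.0007), np.float64(0.0007)]
bar [0.56  0.015 0.06 ] gap [np.float64(0.0011), np.float64(0.0011)]
```

Request:
tcp_steps --plan '[[[0.006, -0.003, 0.05, 0], [0, 0, 0.05, 0], [0, 0, 0.04, 0], [0, 0, 0.025, 0], [0, 0, 0, 0]]]'

```text
time: 3.12
tool_pos: [0.4941, 0.0015, 0.0641]
tcp_rot: [-3.125, -0.314, 0.008]
wrist_force: [-1.0, 0.9, 1.0]
width: 0.001
grip_force: 0.0
```

Run:
```python
from h import *
off([.4967,.0037,.048])
i=bot.camera_info("wrist");im=bot.read_camera("wrist");cv2.imwrite("pics/w2.png",im[60:360,160:480,::-1])
```

```text
t 3.125 pos [0.4941 0.0015 0.0641] tool delta [ 0.003  -0.0017  0.0161] yaw 0.2 w 0.0009722179595223977 F [-1.   0.9  1. ]
```

View pics/w2.png

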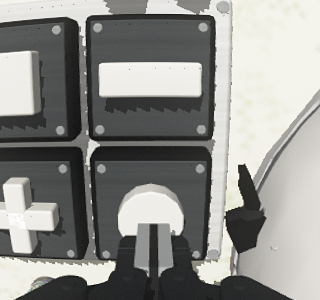

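The fingertips are above the disc. Now I press in small steps.

Request:
tcp_steps --plan '[[[0.003, -0.002, 0.006, 0], [0, 0, 0.004, 0], [0, 0, 0.003, 0], [0, 0, 0.002, 0], [0, 0, 0, 0]]]'

```text
time: 3.8
tool_pos: [0.499, 0.0049, 0.0511]
tcp_rot: [-3.126, -0.315, 0.0]
wrist_force: [-0.3, -0.2, -1.0]
width: 0.003
grip_force: 0.0
```

Request:
tcp_steps --plan '[[[0, 0, 0.002, 0], [0, 0, 0.002, 0], [0, 0, 0.001, 0], [0, 0, 0, 0]]]'

```text
time: 4.3
tool_pos: [0.4993, 0.0048, 0.0464]
tcp_rot: [3.126, 0.315, 0.001]
wrist_force: [-1.0, 0.2, 1.6]
width: 0.006
grip_force: 0.9
```

Request:
tcp_steps --plan '[[[0, 0, 0.001, 0], [0, 0, 0.001, 0], [0, 0, 0.001, 0], [0, 0, 0, 0]]]'

```text
time: 4.8
tool_pos: [0.4993, 0.0048, 0.0432]
tcp_rot: [3.126, 0.315, 0.001]
wrist_force: [-0.3, 0.6, 1.8]
width: 0.001
grip_force: 0.8
```

Request:
tcp_steps --plan '[[[0, 0, 0.001, 0], [0, 0, 0.001, 0], [0, 0, 0, 0]]]'

```text
time: 5.18
tool_pos: [0.4993, 0.0048, 0.0415]
tcp_rot: [3.126, 0.315, 0.0]
wrist_force: [0.1, 1.0, 4.8]
width: -0.0
grip_force: 2.3
```

Request:
tcp_steps --plan '[[[0, 0, 0.0005, 0], [0, 0, 0, 0]]]'

```text
time: 5.42
tool_pos: [0.4994, 0.0048, 0.0415]
tcp_rot: [3.126, 0.315, 0.0]
wrist_force: [-1.9, 0.6, 9.3]
width: 0.003
grip_force: 4.2
```

Request:
tcp_steps --plan '[[[0, 0, 0.0005, 0], [0, 0, 0, 0]]]'

```text
time: 5.68
tool_pos: [0.4994, 0.0048, 0.0414]
tcp_rot: [3.126, 0.315, 0.0]
wrist_force: [-2.7, 0.0, 12.6]
width: -0.007
grip_force: 6.0
```

The force rises with no further motion, so the round key is on its stop. I lift and go to the bar key.

Request:
tcp_steps --plan '[[[0, 0, -0.02, 0], [0, 0, -0.02, 0], [0.031, 0, 0, 0], [0.031, 0, 0, 0], [0, 0, 0, 0]]]'

```text
time: 6.3
tool_pos: [0.5616, 0.0174, 0.0801]
tcp_rot: [3.126, 0.316, 0.001]
wrist_force: [-0.1, 0.6, 0.4]
width: -0.001
grip_force: 0.0
```

Run:
```python
from h import *
off([.5615,.0165,.048])
i=bot.camera_info("wrist");im=bot.read_camera("wrist");cv2.imwrite("pics/w3.png",im[60:360,160:480,::-1])
```

```text
t 6.3 pos [0.5616 0.0174 0.0801] tool delta [-0.0003  0.0009  0.0321] yaw 0.201 w -0.0012413919684953758 F [-0.1  0.6  0.4]
```

View pics/w3.png

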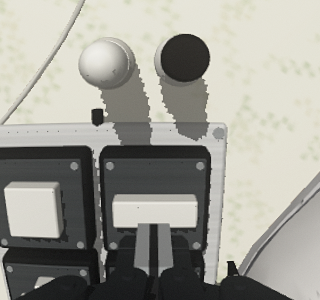

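The fingers are centred over the bar, with the bottles well clear. Pressing.

Request:
tcp_steps --plan '[[[0, 0, 0.015, 0], [0, 0, 0.009, 0], [0, 0, 0.005, 0], [0, 0, 0, 0]]]'

```text
time: 6.85
tool_pos: [0.559, 0.0171, 0.0504]
tcp_rot: [-3.126, -0.315, 0.003]
wrist_force: [-0.3, -0.4, 0.1]
width: -0.005
grip_force: 0.0
```

Request:
tcp_steps --plan '[[[0, 0, 0.002, 0], [0, 0, 0.002, 0], [0, 0, 0.001, 0], [0, 0, 0.001, 0], [0, 0, 0, 0]]]'

```text
time: 7.48
tool_pos: [0.5604, 0.0171, 0.0456]
tcp_rot: [3.126, 0.315, 0.002]
wrist_force: [0.1, 0.3, 2.8]
width: -0.005
grip_force: 1.4
```

Request:
tcp_steps --plan '[[[0, 0, 0.001, 0], [0, 0, 0.001, 0], [0, 0, 0.001, 0], [0, 0, 0.001, 0], [0, 0, 0, 0]]]'

```text
time: 8.1
tool_pos: [0.5604, 0.0172, 0.0415]
tcp_rot: [3.126, 0.315, 0.001]
wrist_force: [1.3, 0.2, 4.1]
width: 0.005
grip_force: 1.9
```

Request:
tcp_steps --plan '[[[0, 0, 0.0005, 0], [0, 0, 0, 0]]]'

```text
time: 8.35
tool_pos: [0.5604, 0.0171, 0.0415]
tcp_rot: [3.126, 0.315, 0.001]
wrist_force: [-0.2, 0.3, 7.3]
width: 0.001
grip_force: 3.5
```

On its stop at the same height. I lift clear and check.

Request:
tcp_steps --plan '[[[0, 0, 0.0005, 0], [0, 0, -0.02, 0], [0, 0, -0.05, 0], [0, 0, -0.05, 0], [0, 0, -0.05, 0]]]'

```text
time: 8.98
tool_pos: [0.5584, 0.0173, 0.2104]
tcp_rot: [-3.125, -0.315, 0.005]
wrist_force: [1.4, 0.3, 0.2]
width: -0.001
grip_force: 0.0
```

Request:
tcp_steps --plan '[[[-0.05, 0, 0, 0], [-0.04, 0, 0, 0], [0, 0, 0, 0], [0, 0, 0, 0]]]'

```text
time: 9.48
tool_pos: [0.4716, -0.0007, 0.2098]
tcp_rot: [-3.126, -0.314, 0.001]
wrist_force: [-0.3, 0.5, 0.5]
width: 0.001
grip_force: 0.0
```

Run:
```python
from h import *
im=bot.read_camera("wrist");cv2.imwrite("pics/w4.png",im[50:350,160:560,::-1])
```

```text
(no output)
```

View pics/w4.png

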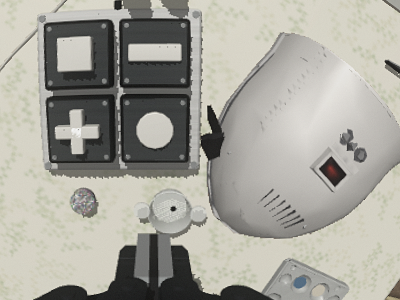

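The round and bar keys are low, with almost no shadow. The square and cross keys are still up, nothing else has moved, and the hand is clear.

```bash
python3 -c "
from workcell import bot
print(bot.finish_job())"
```

```text
the job is handed in; nothing more can be done
None
```

I pressed the round key and then the bar key down to their stops. In the last picture the square and cross keys looked still up and nothing else looked moved; the hand was clear when I handed the job in at about 9.5 s, and no verdict came back.

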